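# Seat the reference blocks and hold a probe thermometer on the mark

### The arm

A 6-joint arm with a two-finger parallel gripper is mounted at the origin on a cart in front of the work surface, level with it; the furniture and walls round the work are solid. World frame = base frame: x ahead of the robot, y to its left, z up, the work surface at z = 0. Lengths are in m, angles in rad, forces in N, time in s.
With the tool pointing down it reaches from about 0.275 to 0.75 m from the base axis. Payload 10.2 kg.
Tool frame: the origin (TCP) lies midway between the tips of the shut fingers; the grasp point (between the pads) lies 19 mm behind it; z points along the fingers, y is the line along which they close (so a half turn about z gives the same grasp; the last joint's range is limited). The gripper opens to 85 mm and grips with 20 to 120 N. Pads are 22 mm wide; open, the fingers measure 114 mm over their backs; the gripper's body (76 mm by 85 mm) begins 54 mm behind the grasp point. The pads swing forward as they close: fully open they stand 13 mm farther back than shut.
Start: joints at [1.042, 0.313, 1.498, -0, 1.331, -0.223], TCP at [0.158, 0.501, 0.231] pointing down, gripper open.
Joint ranges: [-2.94, 2.94], [-0.97, 2.17], [0.19, 2.56], [-1.23, 4.37], [0.02, 3.11], [-2.88, 2.88]. Speed limits (rad/s): [2.39, 2.39, 3.01, 3.14, 3.14, 3.14].

### API

Orientations are given as a unit quaternion [x, y, z, w].
In Python, from rig import get_obs, imaging, ticket, nets gives the robot as it stands.
- The arm moves only by the tool send_rows, never from a script. Its argument "motion" is a list that holds one entry, the list of rows, each a list of 5 numbers: the shift along the tool's x, y, z in cm, then the turn about the tool's z in degrees, then the finger opening in cm, from 0 to 8.54. In form: [[[dx, dy, dz, roll, jaw], ...]]. A call has 1 to 10 rows; each row is the pose to reach, as a shift and turn from the pose commanded when the call began, along the tool's axes at that moment; what a row does not reach only later rows make up. A row lasts 1/10 s, in which the tool goes at most 50 mm and 8.59 degrees, less where a joint would pass 70% of its speed; a pose out of reach is approached as far as the arm can. A call with a gripper value outside its range is refused whole. The fingers move at their own pace and stop on an object; "squeeze" is the grip in N (left out, the last holds). Time passes only in rows, so rows that repeat a pose let the fingers close. It gives the time, the measured TCP pose, the force and the opening at its end, in the units of the state.
- get_obs(): the state, without advancing time (a new reading comes with each control period).
- imaging.camera(name): name is "scene" or "top"; returns a dict with "img" (420x560x3 uint8, red, green, blue), "depth" (420x560 float32, m along the optical axis (not along the pixel's ray), 0 where there is no reading), "fx", "fy", "cx", "cy" (pixels), "extrinsics" (4x4, takes a point from world to camera coordinates). Camera axes: x right, y down, z forward; pixel columns grow to the right and rows downward; lengths in m; the calibration is good to about 2 mm. A picture is of the moment at which its call begins.
- ticket.job_done(): hands the job in, once; it reports no verdict.
Trained networks look in a picture, given as the dict that the camera call returned (one of the last four; its "shot" number tells which), for a name from the list of things; names that differ only in an ending like _2 or _b are one class to them, and where a whole thing is asked for, a point or a joint stands for the part that bears it (a point fixed in the world has none). Each returns a list of dicts, best first, with "confidence" (0 to 1); they miss things now and then, are a little off and sometimes report something else, mostly with a low value. They report only what shows in the picture. A call takes as long as a camera call. They do not tell look-alikes from the thing itself.
- nets.find_in(picture, name): "bbox" ([left, top, width, height] in pixels, round what is visible of it).
- nets.pinpoint(picture, name): "position" ([column, row] in pixels: a listed point, or the origin of a listed thing).
The state is a dict: "clock": time; "qpos": joint angles; "dq": joint speeds; "joint_torque": joint torques, N m; "ee_pos": TCP position; "tcp_rot": TCP orientation; "contact_force": force on the tool from outside, world axes, zero at the start; "wrist_torque": the same for the moment, N m; "finger_gap": finger opening in m.
Only numpy, scipy, OpenCV 4.12 (cv2) and the standard library are available. Lean on these libraries where they do the work, as an engineer would, in place of code of your own. Each camera call takes 0.05 s, during which the arm holds its last target. There are 200 camera calls.

### The job

Check the kitchen's probe thermometer: first seat the round and the square metal block in their matching nests in the tray, right way up and right down on the nest floors. Then take the probe out of its leaning stand and hold it upright with its sprung point gently on the bare spot inside the dark ring on top of the square block, the point pushed in about half its travel and never pressed hard. Finish still gripping the probe like that, quite still, and leave the other things on the worktop where they are.

Things in the scene. Friction and masses are not known exactly. Their poses are not given: they have to be found in the camera images.
- tray: plain grey tray fixed to the worktop, 100 (x) x 210 (y) x 22 mm high, origin at the centre of its underside; long side along its y. Two nests 14 mm deep, floors 8 mm above its underside: a round one 49 mm wide at the +y end and a square one 42 x 42 mm, sides along the tray's axes, at the -y end. Mouths have a 2 mm chamfer.
- round_nest (a point): centre of the floor of the round nest (tray frame 0, +55, 8 mm); axes as the tray's
- square_nest (a point): centre of the floor of the square nest (tray frame 0, -55, 8 mm); axes as the tray's
- square_block: loose aluminium block 39 x 39 mm, 45 mm high, 0.13 to 0.25 kg, standing on the worktop; origin at the centre of its underside, z up, x and y square to its sides. It stands 31 mm out of its nest when seated. A thin flat dark ring (inner diameter 15, outer 19 mm) marks the centre of its top.
- mark (a point): centre of the ring on top of the square block, 45 mm above its underside
- round_block: loose aluminium cylinder 46 mm across, 45 mm high, 0.2 kg, standing on the worktop, unmarked; origin at the centre of its underside, z up
- stand: grey probe stand fixed on the hob at the right, base 90 x 70 mm; origin at the underside of the base, its x points away from the side to which the sleeve leans. The sleeve, a 34 x 36 x 40 mm block with a 13 mm through bore, leans 20 degrees from vertical toward the stand's -x side; a post on the +x side carries it.
- stand_seat (a point): centre of the sleeve's top face, where the probe's shoulder rests: 100 mm above the stand's underside and 12 mm to its -x side
- probe: loose white probe thermometer, about 0.1 kg, standing in the stand, leaning about 20 degrees (up to 25). Origin at the shoulder (centre of the underside of the handle); z runs up the handle. Handle 34 mm (its x) x 24 mm (its y) x 90 mm long, z = 0 to 90 mm; grip it across the 24 mm. Below it a steel shaft 10 mm thick to z = -60 mm, then the stylus to z = -80 mm. Pull at least 80 mm along its axis to clear the stand.
- stylus_point (a point): the point of the sprung stylus, 80 mm below the shoulder on the probe's axis when not pressed; z along the probe's z
- stylus (a joint): how far the stylus is pushed up into the shaft, m: 0 free, 0.010 at its stop. Spring: 1.2 N at the start of travel, 3.2 N at half travel, 5.2 N at the stop
- tea_light: bystander: small round candle in a metal cup, 38 mm wide, 17 mm high; origin at its underside
- egg_timer: bystander: round cream kitchen timer, 64 mm wide, 54 mm high; origin at its underside
- espresso_cup: bystander: small dark and white cup with handle, 60 x 84 x 53 mm; origin at its underside
- pepper_shaker: bystander: glass shaker with grey cap, 44 mm wide, 90 mm high; origin at its underside
- teaspoon: bystander: steel teaspoon lying flat, 127 x 30 x 6 mm; origin at its underside
Things that resemble listed ones, but are neither listed nor needed, are in the scene too. Leave any green or red look-alike of the round_block alone.

How it is judged:
By the outcome, as a careful person would: the job done as asked, in the order asked, and still so for the second after the job is handed in, while the arm keeps its last pose, push and grip.
It also fails if it takes over 67 s, if anything falls off the work surface, if the arm or the gripper's body presses on something with over 40 N, if the wrist force passes 120 N, or if a joint passes its speed limit or range.

## Working session

There is one attempt and no reset: what is moved stays moved. The work goes in short steps, Python scripts to look and compute and a tool call to move; the robot and the scene stay as the last step left them, time stands still between calls to the robot, and variables do not carry over. Pictures are saved under pics/ and viewed, on a budget of 10 in all, crops included, one or two more only if the job needs it, and the job is handed in when it is done.

Besides the shell and the picture viewer there is one more tool, called after "Emit:" in YAML: its name, and indented under it one key for each argument. send_rows: Moves the arm, as the interface text tells. Its arguments: {"type":"object","properties":{"motion":{"type":"array","items":{"type":"array","items":{"type":"array","items":{"type":"number"}}}},"squeeze":{"type":"number"}},"required":["motion"]}

```bash
mkdir -p pics
cat > h.py <<'E'
import numpy as np, cv2
from rig import get_obs, imaging, ticket, nets
from scipy.spatial.transform import Rotation as R
def shot(n,save=None):
    c=imaging.camera(n)
    if save: cv2.imwrite('pics/'+save,c['img'][:,:,::-1])
    return c
def cloud(c):
    h,w=c['depth'].shape; u,v=np.meshgrid(np.arange(w),np.arange(h)); d=c['depth'].astype(float)
    P=np.stack([(u-c['cx'])/c['fx']*d,(v-c['cy'])/c['fy']*d,d],-1)
    E=np.array(c['extrinsics']); W=(P-E[:3,3])@E[:3,:3]; W[d==0]=np.nan; return W
def ray(c,uv,z):
    E=np.array(c['extrinsics']); o=-E[:3,:3].T@E[:3,3]
    r=E[:3,:3].T@np.array([(uv[0]-c['cx'])/c['fx'],(uv[1]-c['cy'])/c['fy'],1.]); return o+r*(z-o[2])/r[2]
def proj(c,p):
    E=np.array(c['extrinsics']); q=E[:3,:3]@np.array(p)+E[:3,3]; return np.array([q[0]/q[2]*c['fx']+c['cx'],q[1]/q[2]*c['fy']+c['cy']])
E
cat > a.py <<'E'
from h import *
np.set_printoptions(precision=4,suppress=True)
o=get_obs(); print(o['clock'],o['ee_pos'],o['tcp_rot'],o['contact_force'],R.from_quat(o['tcp_rot']).as_matrix())
for n in('top','scene'):
    c=shot(n,n+'0.png'); W=cloud(c); E=np.array(c['extrinsics']); print(n,-E[:3,:3].T@E[:3,3],c['fx'])
    for t in ['tray','round_nest','square_nest','square_block','mark','round_block','stand','stand_seat','probe','stylus_point','tea_light','egg_timer','espresso_cup','pepper_shaker','teaspoon']:
        f=nets.find_in(c,t) if t not in('round_nest','square_nest','mark','stand_seat','stylus_point') else []
        p=nets.pinpoint(c,t)
        print(t,[(np.round(b['bbox']).astype(int).tolist(),round(b['confidence'],2)) for b in f[:3]],
          [(np.round(b['position'],1).tolist(),round(b['confidence'],2),ray(c,b['position'],{'mark':.045,'round_nest':.008,'square_nest':.008,'stand_seat':.1,'probe':.1}.get(t,0)).round(4).tolist()[:2]) for b in p[:3]])
E
python3 a.py; python3 -c "
import cv2,numpy as np
cv2.imwrite('pics/b0.png',cv2.resize(cv2.imread('pics/top0.png'),(800,600)))
cv2.imwrite('pics/b1.png',cv2.resize(cv2.imread('pics/scene0.png'),(800,600)))"
```

```text
0.0 [0.1579 0.5004 0.2307] [ 0.1523  0.9883 -0.0006 -0.0002] [-0.4767 -0.0647  0.5771] [[-0.9536  0.3011 -0.0006]
 [ 0.3011  0.9536 -0.0011]
 [ 0.0003 -0.0013 -1.    ]]
top [ 0.3395 -0.0686  1.6887] 541.9627541813646
tray [([234, 191, 70, 33], 0.91)] [([269.8, 207.2], 0.72, [0.5579, -0.0594])]
round_nest [] [([251.6, 209.1], 0.9, [0.5515, -0.0025]), ([285.9, 204.7], 0.48, [0.5643, -0.1099]), ([388.6, 207.8], 0.32, [0.5515, -0.4307])]
square_nest [] [([289.2, 206.3], 0.59, [0.5592, -0.1201])]
square_block [([168, 192, 16, 19], 0.5)] [([176.3, 203.7], 0.72, [0.5718, 0.2346])]
mark [] [([252.6, 211.0], 0.7, [0.5409, -0.007]), ([176.1, 195.1], 0.51, [0.5923, 0.2275]), ([293.7, 157.1], 0.33, [0.7078, -0.135])]
round_block [([136, 234, 21, 11], 0.61), ([168, 241, 18, 14], 0.52), ([197, 238, 19, 20], 0.44)] [([177.7, 250.3], 0.64, [0.4255, 0.2281]), ([205.8, 247.1], 0.63, [0.4347, 0.1408]), ([147.0, 241.7], 0.52, [0.4532, 0.3242])]
stand [([368, 192, 29, 25], 0.64)] [([377.6, 207.7], 0.96, [0.5531, -0.3979]), ([177.2, 250.3], 0.26, [0.4256, 0.2297])]
stand_seat [] [([382.5, 212.1], 0.59, [0
[... 1845 characters left out ...]
([248.4, 182.3], 0.75, [0.5814, 0.0415]), ([415.1, 245.0], 0.7, [0.5392, -0.3963])]
stylus_point [] []
tea_light [([310, 184, 22, 24], 0.71), ([318, 274, 18, 18], 0.63)] [([330.6, 282.4], 0.77, [0.4416, -0.2459]), ([193.4, 193.6], 0.22, [0.5773, 0.2298])]
egg_timer [([345, 193, 26, 23], 0.61)] [([354.4, 207.6], 0.91, [0.7218, -0.2182])]
espresso_cup [([311, 184, 22, 25], 0.77)] [([321.9, 201.7], 0.94, [0.7065, -0.1258]), ([357.4, 209.3], 0.6, [0.7184, -0.228])]
pepper_shaker [([411, 215, 16, 36], 0.74)] [([249.0, 180.2], 0.84, [0.7067, 0.1138]), ([213.3, 257.8], 0.6, [0.3889, 0.039])]
teaspoon [([196, 243, 36, 32], 0.56), ([241, 155, 18, 30], 0.27)] [([213.4, 258.4], 0.65, [0.3873, 0.0378])]
```

View pics/b0.png

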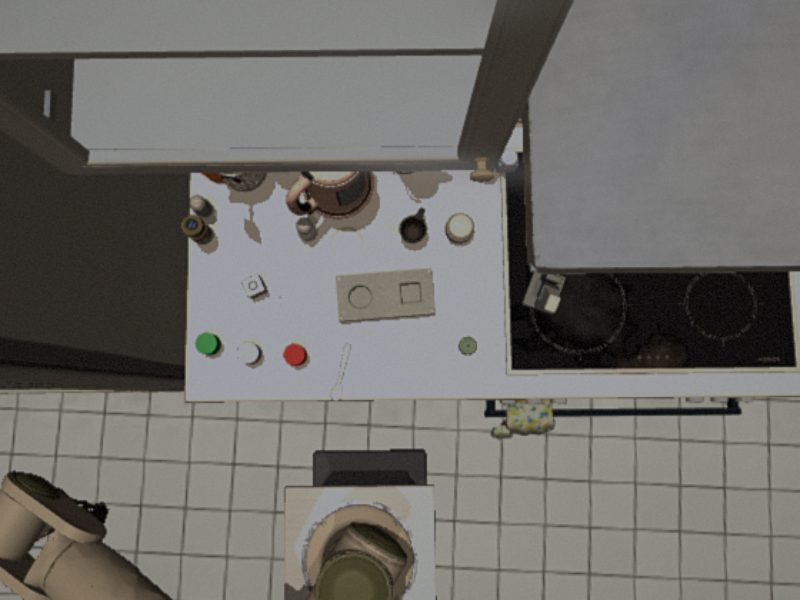

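View pics/b1.png

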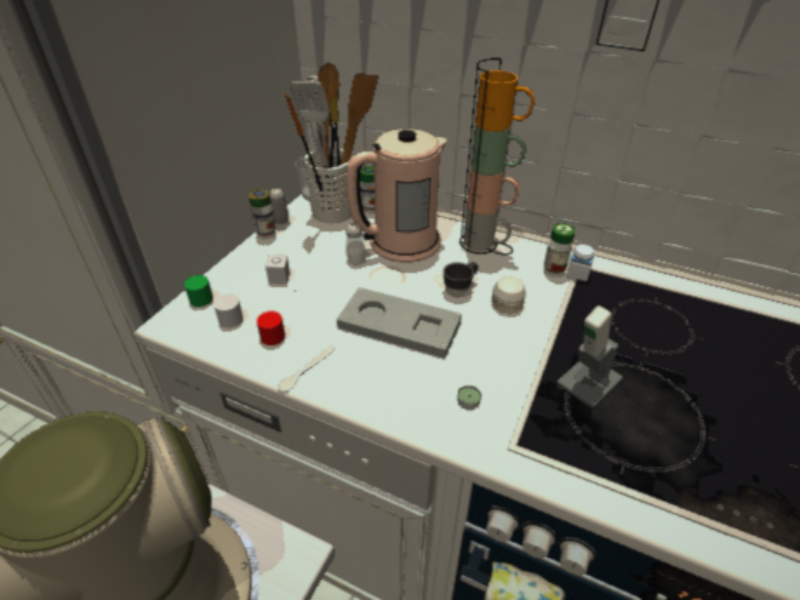

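The top view shows the tray at about (385,295) and the square block at (252,287). The plain round block is at (249,352), with green and red look-alikes on either side of it, and the stand with probe is at (545,290). All five sit where the networks put them. Next I'll fit their poses from depth.

```bash
cat > b.py <<'E'
from h import *
np.set_printoptions(precision=4,suppress=True)
C={n:shot(n) for n in('top','scene')}
def box(n,c,r,zl,zh):
    W=cloud(C[n]); m=(abs(W[...,0]-c[0])<r[0])&(abs(W[...,1]-c[1])<r[1])&(W[...,2]>zl)&(W[...,2]<zh); return W[m]
def rect(P,t):
    if len(P)<5: print(t,len(P));return
    (c,s,a)=cv2.minAreaRect((P[:,:2]*1000).astype(np.float32)); print(t,len(P),'c',np.round(c,1),'s',np.round(s,1),'a',round(a,1),'mean',P.mean(0)*1000,'zmed',np.median(P[:,2])*1000)
for n in C:
    print(n)
    P=box(n,(.57,-.06),(.1,.14),-.01,.01); print('table z',np.median(P[:,2]))
    rect(box(n,(.43,.228),(.035,.035),.04,.052),'round top')
    rect(box(n,(.58,.23),(.04,.04),.04,.052),'square top')
    rect(box(n,(.556,-.06),(.09,.13),.017,.03),'tray top')
    rect(box(n,(.556,-.06),(.09,.13),.004,.013),'tray floors')
    for k in(0,1):
        Q=box(n,[(.554,-.003),(.56,-.114)][k],(.03,.03),.004,.0125); rect(Q,'nest%d'%k)
    W=box(n,(.55,-.41),(.09,.09),-.02,.35)
    for z0 in np.arange(-.02,.24,.02):
        Q=W[(W[:,2]>=z0)&(W[:,2]<z0+.02)]; 
        if len(Q): print('z',round(z0,2),len(Q),Q.mean(0),Q.min(0),Q.max(0))
for n,(a,b,c,d) in {'top':(180,230,350,410),'scene':(200,290,370,450)}.items():
    cv2.imwrite(f'pics/s_{n}.png',cv2.resize(C[n]['img'][a:b,c:d,::-1],None,fx=6,fy=6,interpolation=cv2.INTER_CUBIC))
A=cv2.imread('pics/s_top.png');B=cv2.imread('pics/s_scene.png');A=cv2.copyMakeBorder(A,0,B.shape[0]-A.shape[0],0,0,0)
T=cv2.resize(C['top']['img'][180:240,225:315,::-1],None,fx=4,fy=4,interpolation=cv2.INTER_CUBIC)
S=cv2.resize(C['top']['img'][185:220,160:195,::-1],None,fx=6,fy=6,interpolation=cv2.INTER_CUBIC)
A[305:515,0:210]=S
cv2.imwrite('pics/m.png',np.hstack([A,B])[:,:800])
np.save('top.npy',C['top']['depth'])
E
python3 b.py
```

```text
top
table z 0.0005572786975910209
round top 170 c [434.3 234.4] s [44.5 44.5] a 24.7 mean [434.9631 233.7035  45.5041] zmed 45.27217887194279
square top 147 c [579.4 224.9] s [38.4 38.3] a 24.0 mean [579.5397 224.5872  45.5636] zmed 45.578809133503505
tray top 1606 c [559.8 -57.9] s [101.  209.7] a 4.2 mean [558.7615 -57.3602  22.7545] zmed 22.61337347310568
tray floors 733 c [556.  -60.8] s [179.7 258.4] a 0.1 mean [556.3062 -60.6541   7.2987] zmed 6.7323403745780945
nest0 129 c [556.9  -3.2] s [43.9 46.8] a 41.4 mean [557.428   -2.4288   8.5244] zmed 8.626239778815505
nest1 118 c [ 564.6 -113.3] s [40.8 44.9] a 3.2 mean [ 564.9776 -113.7498    8.7283] zmed 8.871396867080659
z -0.02 229 [ 0.5336 -0.4023 -0.0018] [ 0.4603 -0.4988 -0.0088] [ 0.6363 -0.32   -0.    ]
z 0.0 2253 [ 0.534  -0.4037  0.0069] [ 0.4601 -0.5     0.    ] [ 0.6397 -0.3201  0.0198]
z 0.02 36 [ 0.5684 -0.3951  0.024 ] [ 0.5244 -0.4465  0.0201] [ 0.6127 -0.3643  0.0392]
z 0.04 9 [ 0.5859 -0.4027  0.0497] [ 0.576  -0.4204  0.0439] [ 0.596  -0.3951  0.0567]
z 0.06 18 [ 0.574  -0.4018  0.0732] [ 0.5543 -0.4213  0.06  ]
[... 1506 characters left out ...]
4 23 [ 0.573  -0.4239  0.0493] [ 0.546  -0.4299  0.04  ] [ 0.5793 -0.3864  0.0597]
z 0.06 99 [ 0.5434 -0.4043  0.0717] [ 0.5271 -0.4296  0.0609] [ 0.5812 -0.3777  0.08  ]
z 0.08 144 [ 0.5441 -0.406   0.0907] [ 0.5215 -0.4288  0.0801] [ 0.5848 -0.3758  0.1   ]
z 0.1 125 [ 0.5322 -0.401   0.1083] [ 0.5185 -0.419   0.1   ] [ 0.5533 -0.3752  0.12  ]
z 0.12 84 [ 0.5215 -0.3943  0.1308] [ 0.5112 -0.4095  0.1202] [ 0.5444 -0.376   0.14  ]
z 0.14 85 [ 0.5146 -0.3923  0.1503] [ 0.5025 -0.4071  0.1404] [ 0.5375 -0.3754  0.1599]
z 0.16 95 [ 0.5072 -0.3891  0.1704] [ 0.497  -0.4041  0.1608] [ 0.5317 -0.3726  0.18  ]
z 0.18 182 [ 0.5122 -0.3864  0.1879] [ 0.4965 -0.4018  0.1802] [ 0.53   -0.3709  0.1952]
```

View pics/m.png

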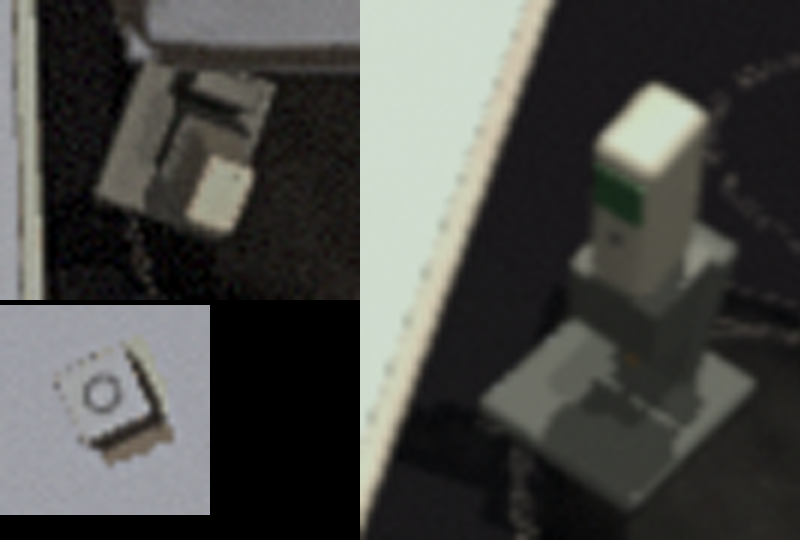

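The crops show the probe's handle leaning towards the robot (world -x), and the ring clearly visible on top of the square block. The tray fit agrees between the two views: centre (558.5,-58) mm, yaw 4.2°. I'll start with the plain round block.

Emit:
send_rows:
  motion:
    - [[-34.3,-17.2,13.1,0,7],[-34.3,-17.2,13.1,0,7],[-34.3,-17.2,13.1,0,7],[-34.3,-17.2,13.1,0,7],[-34.3,-17.2,13.1,0,7],[-34.3,-17.2,13.1,0,7],[-34.3,-17.2,13.1,0,7],[-34.3,-17.2,13.1,0,7],[-34.3,-17.2,13.1,0,7],[-34.3,-17.2,13.1,0,7]]

```text
clock: 3.7
ee_pos: [0.4338, 0.2326, 0.0999]
tcp_rot: [0.153, 0.988, -0.0, -0.0]
contact_force: [-0.8, -0.1, 0.2]
finger_gap: 0.0702
```

```bash
cat > d.py <<'E'
import sys
from h import *
x,y,z,yaw=map(float,sys.argv[1:5])  # mm, deg of tool y (mod 180)
o=get_obs(); M=R.from_quat(o['tcp_rot']).as_matrix(); p=np.array(o['ee_pos'])
d=M.T@(np.array([x,y,z])/1000-p)*100
cur=np.degrees(np.arctan2(M[1,1],M[0,1])); roll=(cur-yaw+90)%180-90
print('t',round(o['clock'],2),'p',(p*1000).round(1),'yaw',round(cur,2),'q6',round(o['qpos'][5],2),'gap',round(o['finger_gap']*1000,1),'F',np.round(o['contact_force'],1),'| d',d.round(2),'roll',round(roll,1))
E
python3 d.py 433 233.7 13 72.5
```

```text
t 3.7 p [433.8 232.6  99.9] yaw 72.35 q6 -1.01 gap 70.2 F [-0.8 -0.1  0.2] | d [0.1  0.09 8.69] roll -0.2
```

Emit:
send_rows:
  motion:
    - [[0.1,0.1,4,0,7],[0.1,0.1,7.5,0,7],[0.1,0.1,8.7,0,7],[0.1,0.1,8.7,0,4.4],[0.1,0.1,8.7,0,4.4],[0.1,0.1,8.7,0,4.4],[0.1,0.1,8.7,0,4.4],[0.1,0.1,8.7,0,4.4],[0.1,0.1,8.7,0,6.2],[0.1,0.1,8.7,0,6.2]]
  squeeze: 30

```text
clock: 4.7
ee_pos: [0.4329, 0.2346, 0.0136]
tcp_rot: [0.152, 0.988, 0.0, 0.0]
contact_force: [-0.1, -0.6, 0.3]
finger_gap: 0.0622
```

Emit:
send_rows:
  motion:
    - [[0,0,0,8.5,6.2],[0,0,0,17,6.2],[0,0,0,25.5,6.2],[0,0,0,34,6.2],[0,0,0,42.5,6.2],[0,0,0,51,6.2],[0,0,0,59.5,6.2],[0,0,0,68,6.2],[0,0,0,76.5,6.2],[0,0,0,85,6.2]]

```text
clock: 5.7
ee_pos: [0.4327, 0.2345, 0.0133]
tcp_rot: [0.782, 0.623, -0.0, 0.0]
contact_force: [-0.1, -0.1, 0.1]
finger_gap: 0.0621
```

Emit:
send_rows:
  motion:
    - [[0,0,0,0,4.4],[0,0,0,0,4.4],[0,0,0,0,4.4],[0,0,0,0,4.4],[0,0,0,0,4.4],[0,0,0,0,4.4]]
  squeeze: 40

```text
clock: 6.3
ee_pos: [0.4331, 0.2346, 0.0137]
tcp_rot: [0.779, 0.627, 0.0, 0.0]
contact_force: [-1.0, -1.4, 5.5]
finger_gap: 0.0452
```

```bash
python3 d.py 554.5 -3.1 80 -12
```

```text
t 6.3 p [433.1 234.6  13.7] yaw -12.31 q6 0.47 gap 45.2 F [-1.  -1.4  5.5] | d [-20.63  16.94  -6.62] roll -0.3
```

Emit:
send_rows:
  motion:
    - [[0,0,-3.5,0,4.4],[0,0,-6.6,0,4.4],[-4.0,3.3,-6.6,0,4.4],[-8,6.6,-6.6,0,4.4],[-12,9.9,-6.6,0,4.4],[-16,13.2,-6.6,0,4.4],[-20,16.5,-6.6,0,4.4],[-20.6,16.9,-6.6,0,4.4],[-20.6,16.9,-6.6,0,4.4],[-20.6,16.9,-6.6,0,4.4]]

```text
clock: 7.3
ee_pos: [0.5523, -0.0023, 0.0788]
tcp_rot: [0.779, 0.626, -0.0, -0.001]
contact_force: [-1.1, 1.0, -2.0]
finger_gap: 0.0452
```

```bash
python3 d.py 554.5 -3.1 36 -12
```

```text
t 7.3 p [552.3  -2.3  78.8] yaw -12.43 q6 0.0 gap 45.2 F [-1.1  1.  -2. ] | d [-0.03  0.24  4.28] roll -0.4
```

Emit:
send_rows:
  motion:
    - [[0.05,0.23,2,0,4.4],[0.05,0.23,3.9,0,4.4],[0.05,0.23,4.3,0,4.4],[0.05,0.23,4.6,0,4.4],[0.05,0.23,4.9,0,4.4],[0.05,0.23,5.2,0,4.4],[0.05,0.23,5.4,0,4.4],[0.05,0.23,5.4,0,4.4]]

```text
clock: 8.1
ee_pos: [0.5552, -0.004, 0.0271]
tcp_rot: [0.779, 0.627, -0.001, 0.002]
contact_force: [-3.2, -13.6, 1.8]
finger_gap: 0.045
```

```bash
python3 d.py 554.7 -2.3 21.7 -12
```

```text
t 8.1 p [555.2  -4.   27.1] yaw -12.37 q6 0.0 gap 45.0 F [ -3.2 -13.6   1.8] | d [ 0.15 -0.09  0.54] roll -0.4
```

Emit:
send_rows:
  motion:
    - [[-0.15,0,0,0,4.4],[-0.15,0,0.3,0,4.4],[-0.15,0,0.5,0,4.4],[-0.15,0,0.6,0,4.4],[-0.15,0,0.6,0,4.4]]

```text
clock: 8.6
ee_pos: [0.555, -0.0042, 0.0214]
tcp_rot: [0.779, 0.627, -0.0, 0.001]
contact_force: [-6.5, -3.6, 14.4]
finger_gap: 0.0448
```

```bash
python3 d.py 578 225.2 100 24
```

```text
t 8.6 p [555.   -4.2  21.4] yaw -12.39 q6 -0.0 gap 44.8 F [-6.5 -3.6 14.4] | d [22.89 -2.67 -7.89] roll -36.4
```

Emit:
send_rows:
  motion:
    - [[0,0,0,0,6.2],[0,0,0,0,6.2],[0,0,0,0,6.2],[0,0,-4,0,7],[0,0,-7.9,0,7],[4.5,-0.5,-7.9,-7.3,7],[9,-1,-7.9,-14.6,7],[13.5,-1.6,-7.9,-21.9,7],[18,-2.1,-7.9,-29.2,7],[22.6,-2.6,-7.9,-36.4,7]]

```text
clock: 9.6
ee_pos: [0.5784, 0.2238, 0.0984]
tcp_rot: [0.543, 0.84, 0.0, -0.0]
contact_force: [1.1, 0.3, 0.6]
finger_gap: 0.07
```

```bash
python3 d.py 578 225.2 13.5 23.5
```

```text
t 9.6 p [578.4 223.8  98.4] yaw 24.2 q6 -0.24 gap 70.0 F [1.1 0.3 0.6] | d [0.14 0.02 8.49] roll 0.7
```

Emit:
send_rows:
  motion:
    - [[0.1,0,4,0.5,7],[0.1,0,7.5,0.5,7],[0.1,0,8.5,0.5,7],[0.1,0,8.5,0.5,3.6],[0.1,0,8.5,0.5,3.6],[0.1,0,8.5,0.5,3.6],[0.1,0,8.5,0.5,3.6],[0.1,0,8.5,0.5,3.6],[0.1,0,8.5,0.5,6.8],[0.1,0,8.5,0.5,6.8]]
  squeeze: 30

```text
clock: 10.6
ee_pos: [0.5784, 0.2226, 0.0137]
tcp_rot: [0.549, 0.836, 0.0, 0.0]
contact_force: [0.7, -0.2, 0.6]
finger_gap: 0.0663
```

```bash
python3 d.py 578 225.2 13.5 -66
```

```text
t 10.6 p [578.4 222.6  13.7] yaw 23.37 q6 -0.23 gap 66.3 F [ 0.7 -0.2  0.6] | d [0.26 0.07 0.02] roll 89.4
```

Emit:
send_rows:
  motion:
    - [[0,0,0,8.5,6.8],[0,0,0,17,6.8],[0,0,0,25.5,6.8],[0,0,0,34,6.8],[0,0,0,42.5,6.8],[0,0,0,51,6.8],[0,0,0,59.5,6.8],[0,0,0,68,6.8],[0,0,0,76.5,6.8],[0,0,0,85,6.8]]

```text
clock: 11.6
ee_pos: [0.5782, 0.2225, 0.0133]
tcp_rot: [0.97, 0.242, -0.0, -0.0]
contact_force: [-0.1, -0.3, -0.5]
finger_gap: 0.0677
```

Emit:
send_rows:
  motion:
    - [[0,0,0,5,6.8],[0,0,0,5,3.6],[0,0,0,5,3.6],[0,0,0,5,3.6],[0,0,0,5,3.6],[0,0,0,5,3.6],[0,0,0,5,3.6],[0,0,0,5,3.6]]
  squeeze: 40

```text
clock: 12.4
ee_pos: [0.5783, 0.2227, 0.0134]
tcp_rot: [0.979, 0.203, 0.0, -0.0]
contact_force: [-0.6, 0.7, 3.1]
finger_gap: 0.0387
```

```bash
python3 d.py 563.1 -113.9 80 -85.8
```

```text
t 12.4 p [578.3 222.7  13.4] yaw -66.6 q6 1.34 gap 38.7 F [-0.6  0.7  3.1] | d [-14.76  30.28  -6.66] roll 19.2
```

Emit:
send_rows:
  motion:
    - [[0,0,-4,0,3.6],[0,0,-8,0,3.6],[-2.1,4.3,-8,3,3.6],[-4.2,8.6,-8,6,3.6],[-6.3,12.9,-8,9,3.6],[-8.4,17.2,-8,12,3.6],[-10.5,21.5,-8,15,3.6],[-12.6,25.8,-8,18,3.6],[-14.76,30.3,-8,19.2,3.6],[-14.76,30.3,-8,19.2,3.6]]

```text
clock: 13.4
ee_pos: [0.5624, -0.1196, 0.0928]
tcp_rot: [0.999, 0.033, -0.0, 0.001]
contact_force: [0.8, 1.1, -1.4]
finger_gap: 0.0383
```

```bash
python3 d.py 563.1 -113.9 38 -85.8
```

```text
t 13.4 p [ 562.4 -119.6   92.8] yaw -86.19 q6 1.09 gap 38.3 F [ 0.8  1.1 -1.4] | d [ 0.11 -0.58  5.48] roll -0.4
```

Emit:
send_rows:
  motion:
    - [[0,0,1.5,0,3.6],[0,0,3,0,3.6],[0,0,4,0,3.6],[0,0,4,0,3.6]]

```text
clock: 13.8
ee_pos: [0.5622, -0.1135, 0.0518]
tcp_rot: [0.999, 0.037, -0.001, -0.001]
contact_force: [0.1, 0.7, -1.3]
finger_gap: 0.0384
```

```bash
python3 d.py 563.1 -113.9 34 -85.8
```

```text
t 13.8 p [ 562.2 -113.5   51.8] yaw -85.8 q6 1.09 gap 38.4 F [ 0.1  0.7 -1.3] | d [0.09 0.05 1.78] roll 0.0
```

Now on target and in line with the nest. Next is the descent, aiming for a seated TCP z of about 21.4.

Emit:
send_rows:
  motion:
    - [[0.05,0.03,1.4,0,3.6],[0.05,0.03,1.7,0,3.6],[0.05,0.03,2,0,3.6],[0.05,0.03,2.3,0,3.6],[0.05,0.03,2.5,0,3.6],[0.05,0.03,2.5,0,3.6]]

```text
clock: 14.4
ee_pos: [0.5629, -0.1143, 0.0279]
tcp_rot: [0.999, 0.036, -0.001, -0.0]
contact_force: [-4.8, -0.9, -2.0]
finger_gap: 0.0385
```

```bash
python3 d.py 563.1 -113.9 21.4 -85.8
```

```text
t 14.4 p [ 562.9 -114.3   27.9] yaw -85.82 q6 1.09 gap 38.5 F [-4.8 -0.9 -2. ] | d [ 0.02 -0.04  0.65] roll -0.0
```

Emit:
send_rows:
  motion:
    - [[0,0,0.3,0,3.6],[0,0,0.5,0,3.6],[0,0,0.7,0,3.6],[0,0,0.7,0,3.6]]

```text
clock: 14.8
ee_pos: [0.5629, -0.1143, 0.0215]
tcp_rot: [0.999, 0.037, -0.001, -0.0]
contact_force: [-7.9, -0.4, 4.2]
finger_gap: 0.0385
```

Emit:
send_rows:
  motion:
    - [[0,0,0,0,6],[0,0,0,0,6],[0,0,0,0,6],[0,0,-5,0,6],[0,0,-10,0,6],[0,0,-15,0,6],[0,0,-20,0,6],[0,0,-20,0,6]]

```text
clock: 15.6
ee_pos: [0.566, -0.1152, 0.2286]
tcp_rot: [0.999, 0.037, 0.006, 0.003]
contact_force: [0.3, -0.1, -0.5]
finger_gap: 0.06
```

```bash
python3 d.py 563.1 -113.9 21.4 -85.8
cat > c.py <<'E'
from h import *
np.set_printoptions(precision=1,suppress=True)
P=[];cs=[]
for n in('top','scene'):
    c=shot(n,n+'1.png'); W=cloud(c)*1000; img=c['img'].astype(int)
    def sel(x0,x1,y0,y1,z0,z1): return W[(W[...,0]>x0)&(W[...,0]<x1)&(W[...,1]>y0)&(W[...,1]<y1)&(W[...,2]>z0)&(W[...,2]<z1)]
    for nm,b in {'rtop':(525,585,-35,25,40,60),'stop':(535,590,-145,-85,40,60)}.items():
        Q=sel(*b); 
        if len(Q)>5: r=cv2.minAreaRect(Q[:,:2].astype(np.float32)); print(n,nm,len(Q),np.round(r[0],1),np.round(r[1],1),round(r[2],1),'z',np.median(Q[:,2]),Q[:,2].std())
    # handle: bright points
    H=sel(480,590,-440,-350,125,230); A=H-H.mean(0)
    # end cap
    m=(H[:,2]>178); Q=H[m]; 
    # ransac-lite: plane normal fits through SVD of local groups by k-means on normals
    import itertools
    rng=np.random.default_rng(0); rest=H.copy()
    for k in range(3):
        best=None
        for _ in range(800):
            if len(rest)<12: break
            a,b2,c2=rest[rng.choice(len(rest),3,False)]; nn=np.cross(b2-a,c2-a); l=np.linalg.norm(nn)
            if l<60: continue
            nn/=l; i=abs((rest-a)@nn)<1.5
            if best is None or i.sum()>best.sum(): best=i
        if best is None: break
        G=rest[best]; u,s,v=np.linalg.svd(G-G.mean(0),full_matrices=False); nn=v[2]*np.sign(v[2][2] if abs(v[2][2])>.6 else v[2][0]); print(n,'plane',len(G),G.mean(0),'n',nn.round(3)); rest=rest[~best]
    S=sel(440,650,-480,-330,8,24); r=cv2.minAreaRect(S[:,:2].astype(np.float32)); print(n,'base',len(S),np.round(r[0],1),np.round(r[1],1),round(r[2],1),np.median(S[:,2]))
E
python3 c.py
```

```text
t 15.6 p [ 566.  -115.2  228.6] yaw -85.81 q6 1.09 gap 60.0 F [ 0.3 -0.1 -0.5] | d [-0.53 -0.27 20.72] roll -0.0
top rtop 54 [560.9  11. ] [14.7 39.3] 70.3 z 55.218765707966945 3.341476670967322
top stop 111 [ 561.3 -112.6] [47.5 27.2] 72.4 z 53.44104211841131 3.557636215965065
top plane 44 [ 518.1 -384.4  189.9] n [-0.4  0.3  0.9]
top plane 38 [ 533.9 -379.5  159.5] n [0.4 0.9 0. ]
top plane 30 [ 541.8 -394.7  163. ] n [ 0.9 -0.4  0.4]
top base 790 [ 545.  -405.1] [149.5 207.8] 89.9 10.83212115451897
scene rtop 213 [553.   -3.1] [46.1 42.2] 27.1 z 52.319940802453864 3.7662703389145955
scene stop 219 [ 561.3 -114.2] [40.6 38.8] 4.5 z 52.31865037309989 3.731125828862174
scene plane 155 [ 516.5 -398.7  160.4] n [ 0.4  0.9 -0. ]
scene plane 129 [ 507.9 -383.1  156.1] n [ 0.9 -0.4  0.3]
scene plane 108 [ 513.9 -385.4  189.2] n [-0.3  0.1  0.9]
scene base 787 [ 543.1 -402.7] [144.1 195.9] 89.6 14.670682043682467
```

```bash
sed -i 's/precision=1/precision=3/' c.py; python3 c.py | grep plane
```

```text
top plane 41 [ 530.803 -378.178  163.901] n [0.388 0.921 0.024]
top plane 38 [ 517.779 -385.398  189.737] n [-0.331  0.329  0.885]
top plane 31 [ 540.943 -393.199  166.731] n [ 0.881 -0.306  0.36 ]
scene plane 150 [ 516.602 -398.815  160.4  ] n [0.399 0.917 0.003]
scene plane 125 [ 508.055 -383.566  155.615] n [ 0.873 -0.346  0.344]
scene plane 107 [ 513.592 -385.197  188.714] n [-0.292  0.09   0.952]
```

```bash
python3 d.py 526 -388 220 67; python3 -c "
from h import *
d=np.load('top.npy'); c=shot('top'); W=cloud(c)
for r,k in [(100,450),(150,450),(180,450),(186,400),(100,300),(108,200)]: print(r,k,W[r,k].round(3))"
```

```text
t 15.8 p [ 563.2 -114.2  219.9] yaw -85.82 q6 1.09 gap 60.0 F [ 0.4 -0.6 -0.3] | d [-5.7  27.04 -0.03] roll 27.2
100 450 [ 0.62  -0.356  0.845]
150 450 [ 0.544 -0.361  0.817]
180 450 [ 0.497 -0.363  0.803]
186 400 [ 0.487 -0.28   0.804]
100 300 [ 0.677 -0.123  0.682]
108 200 [0.65  0.064 0.724]
```

Emit:
send_rows:
  motion:
    - [[-0.9,4.3,0,4.5,5],[-1.8,8.6,0,9,5],[-2.7,12.9,0,13.5,5],[-3.6,17.2,0,18,5],[-4.5,21.5,0,22.5,5],[-5.4,25.5,0,27.2,5],[-5.7,27.0,0,27.2,5],[-5.7,27.0,0,27.2,5],[-5.7,27.0,0,27.2,5]]

```text
clock: 16.75
ee_pos: [0.5266, -0.3866, 0.2205]
tcp_rot: [0.98, -0.199, -0.001, -0.001]
contact_force: [0.3, 0.7, 0.5]
finger_gap: 0.0499
```

```bash
python3 d.py 526 -388 142 67
```

```text
t 16.75 p [ 526.6 -386.6  220.5] yaw -112.94 q6 1.16 gap 49.9 F [0.3 0.7 0.5] | d [0.   0.16 7.85] roll 0.1
```

Emit:
send_rows:
  motion:
    - [[0,0.1,4,0,5],[0,0.1,7.8,0,5],[0,0.1,7.8,0,5],[0,0.1,7.8,0,2],[0,0.1,7.8,0,2],[0,0.1,7.8,0,2],[0,0.1,7.8,0,2],[0,0.1,7.8,0,2],[0,0.1,7.8,0,2]]
  squeeze: 30

```text
clock: 17.65
ee_pos: [0.5269, -0.389, 0.1459]
tcp_rot: [0.98, -0.199, 0.002, 0.001]
contact_force: [0.7, 1.3, 7.0]
finger_gap: 0.0238
```

```bash
python3 d.py 526 -388 142 67; python3 -c "
from h import *
o=get_obs();M=R.from_quat(o['tcp_rot']).as_matrix();print((M.T@np.array([-.322,.137,.937])*9.5).round(2),M.round(3))"
```

```text
t 17.65 p [ 526.9 -389.   145.9] yaw -113.0 q6 1.16 gap 23.8 F [0.7 1.3 7. ] | d [-0.12 -0.06  0.39] roll -0.0
[-3.29  0.01 -8.91] [[ 0.92  -0.391  0.003]
 [-0.391 -0.92  -0.002]
 [ 0.004  0.001 -1.   ]]
```

Emit:
send_rows:
  motion:
    - [[0,0,-0.4,0,2],[-0.55,0,-1.9,0,2],[-1.1,0,-3.4,0,2],[-1.65,0,-4.9,0,2],[-2.2,0,-6.4,0,2],[-2.75,0,-7.9,0,2],[-3.35,0,-9.4,0,2],[-3.35,0,-9.6,0,2],[-3.35,0,-9.6,0,2]]

```text
clock: 18.55
ee_pos: [0.4951, -0.3757, 0.2397]
tcp_rot: [0.98, -0.2, 0.0, 0.0]
contact_force: [0.6, -0.2, -1.1]
finger_gap: 0.0234
```

```bash
python3 d.py 526 -388 142 67
python3 - <<'E'
from h import *
c=shot('scene','scene2.png')
cv2.imwrite('pics/v2.png',cv2.resize(c['img'][130:300,340:470,::-1],None,fx=3.5,fy=3.5,interpolation=cv2.INTER_CUBIC))
E
```

```text
t 18.55 p [ 495.1 -375.7  239.7] yaw -113.03 q6 1.14 gap 23.4 F [ 0.6 -0.2 -1.1] | d [ 3.32 -0.08  9.77] roll -0.0
```

View pics/v2.png

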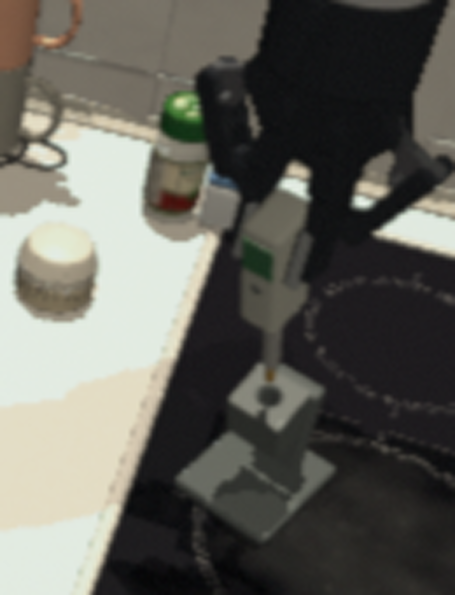

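The probe is out of the sleeve, with the stylus tip just above the bore at (270,380). I'll go down along the sleeve's front side and push the shaft against its top edge, so the probe pivots upright in the pads.

Emit:
send_rows:
  motion:
    - [[-1.5,0,0,0,2],[-1.5,0,3,0,2],[-1.5,0,6,0,2],[-1.5,0,6,0,2],[-0.5,0,6,0,2],[0.3,0,6,0,2],[1.0,0,6,0,2],[1.5,0,6,0,2],[1.5,0,6,0,2]]
  squeeze: 20

```text
clock: 19.5
ee_pos: [0.5093, -0.3816, 0.1792]
tcp_rot: [0.98, -0.199, -0.0, -0.0]
contact_force: [-2.2, 0.4, -0.2]
finger_gap: 0.0238
```

```bash
python3 d.py 526 -388 142 67
cat > t.py <<'E'
from h import *
import sys
np.set_printoptions(precision=1,suppress=True)
o=get_obs(); M=R.from_quat(o['tcp_rot']).as_matrix(); p=np.array(o['ee_pos'])
for n in sys.argv[2:]:
    c=shot(n); T=(cloud(c)-p)@M*1000  # tool frame mm
    T[...,2]*=-1   # up
    m=(abs(T[...,0])<80)&(abs(T[...,1])<11.5)&(T[...,2]>-140)&(T[...,2]<75)
    for z in range(-130,70,10):
        q=T[m&(T[...,2]>=z)&(T[...,2]<z+10)]
        if len(q): print(n,z,len(q),'x',q[:,0].min(),np.median(q[:,0]),q[:,0].max(),'y',np.median(q[:,1]),q[:,1].min(),q[:,1].max())
    u,v=proj(c,p).astype(int); a,b=max(v-90,0),max(u-70,0)
    cv2.imwrite(f'pics/{sys.argv[1]}_{n}.png',cv2.resize(c['img'][a:a+170,b:b+140,::-1],None,fx=3.5,fy=3.5,interpolation=cv2.INTER_CUBIC))
E
python3 t.py p1 scene
```

```text
t 19.5 p [ 509.3 -381.6  179.2] yaw -113.01 q6 1.15 gap 23.8 F [-2.2  0.4 -0.2] | d [ 1.79 -0.07  3.72] roll -0.0
scene -120 13 x 18.241227498212172 24.254529883610417 36.355631380834375 y 2.399660434486608 -1.2925251497117693 9.424639352580392
scene -110 16 x 17.30804363482489 28.7210512162095 31.84211170310596 y 3.8805330163648444 -1.8622371055991727 11.326409532334226
scene -100 30 x 11.694807056951328 21.913060409183498 78.45199050404837 y 2.97212301184715 -9.907591453251332 11.392075571641657
scene -90 68 x 11.655036219339637 44.92453222317362 79.86938073355955 y 1.4366419465406763 -11.133110266557344 11.060703877209665
scene -80 65 x 7.583980430571639 31.17041761858004 52.20452158867541 y 4.188951771266076 -11.382651704414533 11.38915224390166
scene -70 25 x 6.1967056658497235 12.84844120801257 53.015143090384235 y 2.5929269386231417 -4.428956305368954 9.98677667507412
scene -60 3 x 4.330251273359548 7.087039858937104 8.754068961936145 y 3.61608992739726 -0.018483244784689268 4.985681943316806
scene -50 8 x -10.116609900567013 -9.017959144341813 -7.548744487793287 y 1.398877656
[... 791 characters left out ...]
334 -8.659045706659521 11.165249936092797
scene 20 40 x -27.359552536235597 -24.586007041215932 -16.827934067552267 y 2.038617880263425 -10.434504495250637 11.466933759691578
scene 30 50 x -28.24569393753519 -26.36933069592113 -10.944303124331274 y 1.9938107721080969 -11.345688482313351 11.492492934800094
scene 40 142 x -28.568364578896716 -13.098376026791676 4.536648363427536 y 1.274044984849881 -10.68763422300608 11.421788609294458
scene 50 1 x -11.78855341342803 -11.78855341342803 -11.78855341342803 y -11.326833493528856 -11.326833493528856 -11.326833493528856
scene 60 7 x -17.639578189378657 -12.32735415241853 -4.67712333792449 y -11.058703144089447 -11.496370743028411 11.166585701098601
```

Emit:
send_rows:
  motion:
    - [[0.6,0,0,0,2],[1.2,0,0,0,2],[1.7,0,0,0,2],[2.0,0,0,0,2],[2.0,0,0,0,2]]

```text
clock: 20.05
ee_pos: [0.5277, -0.3895, 0.1792]
tcp_rot: [0.98, -0.199, 0.0, 0.0]
contact_force: [-2.5, 0.2, 0.4]
finger_gap: 0.0238
```

```bash
python3 d.py 526 -388 142 67
cat > t.py <<'E'
from h import *
import sys
np.set_printoptions(precision=2,suppress=True)
o=get_obs(); M=R.from_quat(o['tcp_rot']).as_matrix(); p=np.array(o['ee_pos'])
zl=float(sys.argv[2]) if len(sys.argv)>2 else -46
for n in ('scene',):
    c=shot(n); T=(cloud(c)-p)@M*1000; T[...,2]*=-1
    q=T[(abs(T[...,0])<40)&(abs(T[...,1])<9)&(T[...,2]>zl)&(T[...,2]<36)]
    q=q[q[:,0]<8]; a,b=np.polyfit(q[:,2],q[:,0],1)
    for _ in range(4):
        r=q[:,0]-a*q[:,2]-b; k=abs(r)<3; a,b=np.polyfit(q[k,2],q[k,0],1)
    print('front face tilt deg',np.degrees(np.arctan(a)).round(2),'x at z0',b.round(2),k.sum(),'rms',r[k].std().round(2))
    h=T[(abs(T[...,0])<40)&(abs(T[...,1])<25)&(T[...,2]>-140)&(T[...,2]<60)]
    q=T[(abs(T[...,0])<30)&(abs(T[...,1])<16)&(T[...,2]>35)&(T[...,2]<60)]; print('cap',np.median(q,0),len(q))
    # full rotation axis seen laterally: shaft pixels
    q=T[(abs(T[...,0])<30)&(abs(T[...,1])<9)&(T[...,2]>-110)&(T[...,2]<-58)]; print('shaft', [ (z,np.median(q[(q[:,2]>z)&(q[:,2]<z+12)],0)) for z in (-110,-98,-86,-74,-62)])
    u,v=proj(c,p).astype(int); a,b=max(v-90,0),max(u-70,0)
    cv2.imwrite(f'pics/{sys.argv[1]}_{n}.png',cv2.resize(c['img'][a:a+170,b:b+140,::-1],None,fx=3.5,fy=3.5,interpolation=cv2.INTER_CUBIC))
E
python3 t.py p2
```

```text
t 20.05 p [ 527.7 -389.5  179.2] yaw -113.01 q6 1.16 gap 23.8 F [-2.5  0.2  0.4] | d [-0.22 -0.07  3.72] roll -0.0
front face tilt deg -2.43 x at z0 -23.63 250 rms 1.01
cap [-12.93  -0.55  45.74] 240
shaft [(-110, array([   7.83,    2.75, -105.61])), (-98, array([ -5.74,   2.09, -91.52])), (-86, array([  3.09,   2.79, -78.89])), (-74, array([ 17.1 ,   3.26, -70.41])), (-62, array([ -8.3 ,   3.53, -60.27]))]
```

Emit:
send_rows:
  motion:
    - [[0.2,0,0,0,2],[0.4,0,0,0,2],[0.4,0,0,0,2],[-1.5,0,0,0,2],[-3,0,0,0,2],[-3,0,-4,0,2],[-3,0,-6,0,2],[-3,0,-6,0,2],[-3,0,-6,0,2]]

```text
clock: 21.0
ee_pos: [0.5001, -0.3776, 0.2387]
tcp_rot: [0.98, -0.2, 0.0, 0.0]
contact_force: [0.1, -0.4, -2.0]
finger_gap: 0.0234
```

```bash
python3 d.py 563 -114 290 -85; python3 t.py p3;  python3 - <<'E'
from h import *
import cv2
c=shot('top'); p=np.array(get_obs()['ee_pos']); u,v=proj(c,p).astype(int)
A=cv2.imread('pics/p3_scene.png'); B=cv2.resize(c['img'][v-40:v+40,u-40:u+40,::-1],None,fx=3.5,fy=3.5); 
B=cv2.copyMakeBorder(B,0,A.shape[0]-B.shape[0],0,0,0); cv2.imwrite('pics/p3.png',np.hstack([A,B])[:600,:800])
E
```

```text
t 21.0 p [ 500.1 -377.6  238.7] yaw -113.02 q6 1.14 gap 23.4 F [ 0.1 -0.4 -2. ] | d [ -4.51 -26.72  -5.13] roll -28.0
front face tilt deg -0.83 x at z0 -24.35 296 rms 1.07
cap [-13.12  -0.19  46.05] 268
shaft [(-110, array([  -9.82,    1.01, -104.15])), (-98, array([-11.14,   2.12, -92.76])), (-86, array([-11.12,   1.49, -79.38])), (-74, array([-10.96,   2.43, -68.02])), (-62, array([-10.48,   1.31, -60.02]))]
```

View pics/p3.png

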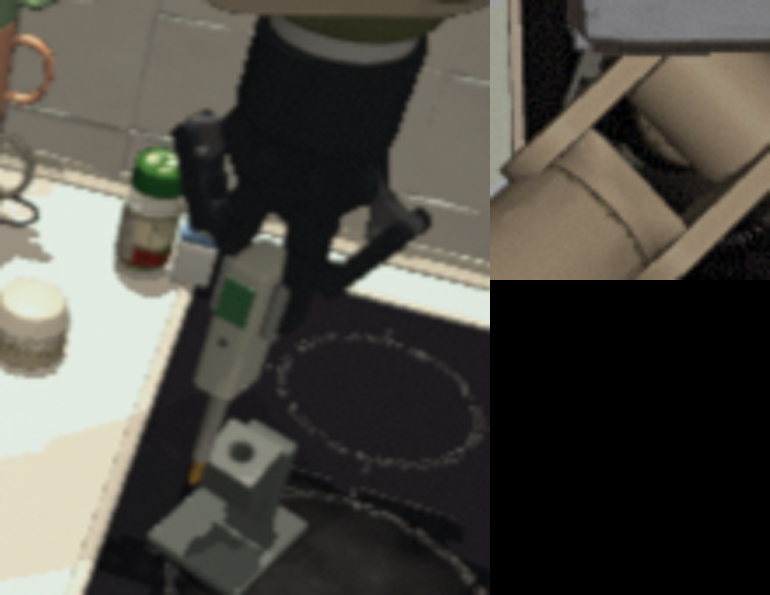

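The probe is clear of the stand and close to vertical: the face fit gives about 0.8° of lean. I'll carry it over the square block.

Emit:
send_rows:
  motion:
    - [[-0.3,-2,0,0,2],[-0.9,-6,0,0,2],[-1.5,-10,0,0,2],[-2.1,-14,0,0,2],[-2.7,-18,0,0,2],[-3.3,-22,0,0,2],[-3.8,-25,1,0,2],[-4.0,-26.7,2,0,2],[-4.0,-26.7,3.2,0,2],[-4.0,-26.7,3.4,0,2]]
  squeeze: 40

```text
clock: 22.1
ee_pos: [0.5666, -0.1163, 0.2031]
tcp_rot: [0.98, -0.2, -0.002, -0.0]
contact_force: [0.2, -0.9, -1.0]
finger_gap: 0.0237
```

Emit:
send_rows:
  motion:
    - [[0,0,0,0,2],[0,0,0,0,2],[0,0,0,0,2]]

```text
clock: 22.4
ee_pos: [0.5674, -0.1171, 0.2057]
tcp_rot: [0.98, -0.2, 0.0, 0.0]
contact_force: [-0.7, 0.6, 0.6]
finger_gap: 0.0234
```

```bash
python3 d.py 567.5 -116.3 190 67; python3 t.py p4
python3 - <<'E'
from h import *
np.set_printoptions(precision=1,suppress=True)
c=shot('scene','s4.png')
for t in('stylus_point','mark','probe'):
    for b in nets.pinpoint(c,t)[:2]: print(t,b['position'],b['confidence'])
p=np.array(get_obs()['ee_pos']); M=R.from_quat(get_obs()['tcp_rot']).as_matrix()
for z in(-.124,-.08,-.05): print('exp tip px',proj(c,p+M@np.array([-.005,0,-z])))
print('mark exp',proj(c,[.5629,-.1143,.053]))
W=cloud(c)*1000
T=(W-p*1000)@M; T[...,2]*=-1
q=T[(abs(T[...,0]+5)<15)&(abs(T[...,1])<9)&(T[...,2]>-130)&(T[...,2]<-58)]
for z in range(-130,-58,8):
    k=q[(q[:,2]>z)&(q[:,2]<z+8)]; print(z,len(k),np.median(k,0) if len(k) else '')
u,v=proj(c,p).astype(int)
cv2.imwrite('pics/v4.png',cv2.resize(c['img'][v-40:v+110,u-60:u+60,::-1],None,fx=4,fy=4,interpolation=cv2.INTER_CUBIC)); print('crop',u-60,v-40)
E
```

```text
t 22.4 p [ 567.4 -117.1  205.7] yaw -113.09 q6 1.57 gap 23.4 F [-0.7  0.6  0.6] | d [-0.02 -0.08  1.57] roll -0.1
front face tilt deg -0.48 x at z0 -24.14 162 rms 0.95
cap [-12.84   0.05  45.92] 148
shaft [(-110, array([ -10.55,    2.04, -102.88])), (-98, array([ -9.17,   3.27, -93.14])), (-86, array([-10.55,   3.03, -80.25])), (-74, array([-10.81,   3.36, -67.47])), (-62, array([ -9.67,   3.63, -60.37]))]
mark [299.2, 217.0] 0.87
probe [300.1, 182.1] 0.9
exp tip px [300.  208.6]
exp tip px [300.7 194.8]
exp tip px [301.2 184.9]
mark exp [299.5 217. ]
-130 0 
-122 3 [  -8.8    0.2 -117.3]
-114 6 [  -8.2    1.7 -111.9]
-106 8 [  -9.     1.6 -100.2]
-98 9 [-10.5   3.2 -93.3]
-90 9 [ -9.1   4.1 -85.9]
-82 11 [ -9.5   3.1 -78.8]
-74 10 [ -9.9   4.5 -70.4]
-66 12 [-10.1   2.7 -62.1]
crop 243 126
```

View pics/v4.png

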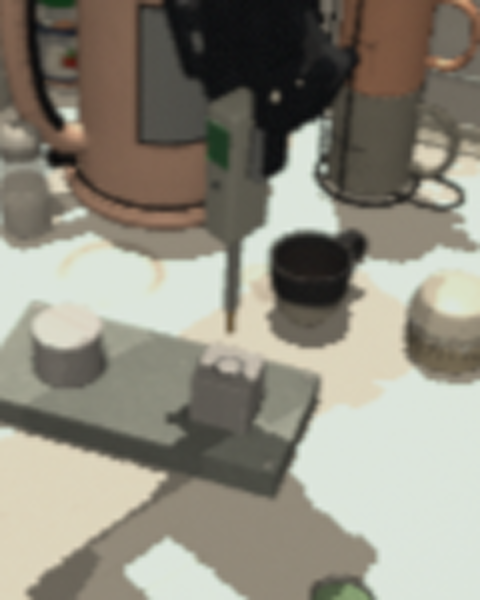

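The tip is at crop (230,333), i.e. full-image (300.5,209.3), where the model predicts it, and directly over the ring at (299.5,217). Next I'll go to about 3 mm above the ring and take a force baseline.

Emit:
send_rows:
  motion:
    - [[0,-0.07,1,0,2],[0,-0.07,2,0,2],[0,-0.07,2.5,0,2],[0,-0.07,2.6,0,2],[0,-0.07,2.6,0,2],[0,-0.07,2.6,0,2]]

```text
clock: 23.25
ee_pos: [0.5678, -0.1156, 0.1796]
tcp_rot: [0.98, -0.2, 0.0, 0.0]
contact_force: [0.1, 1.1, -0.9]
finger_gap: 0.0239
```

```bash
cat > f.py <<'E'
from h import *
np.set_printoptions(precision=2,suppress=True)
F=[];P=[]
for i in range(10):
    shot('scene'); o=get_obs(); F.append(o['contact_force']);P.append(o['ee_pos'])
F=np.array(F);P=np.array(P)*1000
print(o['clock'],'F',F.mean(0),'sd',F.std(0),'P',P.mean(0),P.std(0))
E
python3 f.py
```

```text
23.75 F [-0.08  0.15 -0.9 ] sd [0.37 0.55 0.48] P [ 567.7  -115.59  179.48] [0.05 0.03 0.11]
```

Emit:
send_rows:
  motion:
    - [[0,0,0.2,0,2],[0,0,0.4,0,2],[0,0,0.5,0,2],[0,0,0.5,0,2],[0,0,0.5,0,2]]

```text
clock: 24.25
ee_pos: [0.5677, -0.1156, 0.1744]
tcp_rot: [0.98, -0.2, 0.0, 0.0]
contact_force: [0.1, -0.0, -0.1]
finger_gap: 0.0235
```

```bash
python3 f.py
```

```text
24.75 F [-0.03 -0.08  0.54] sd [0.41 0.88 0.45] P [ 567.66 -115.57  174.38] [0.01 0.01 0.04]
```

Emit:
send_rows:
  motion:
    - [[0,0,0.1,0,2],[0,0,0.2,0,2],[0,0,0.3,0,2],[0,0,0.35,0,2],[0,0,0.35,0,2]]

```text
clock: 25.25
ee_pos: [0.5677, -0.1156, 0.1708]
tcp_rot: [0.98, -0.2, 0.0, 0.0]
contact_force: [0.5, 0.2, 1.0]
finger_gap: 0.0235
```

```bash
python3 f.py;python3 f.py; python3 t.py p5
python3 - <<'E'
from h import *
c=shot('scene'); p=np.array(get_obs()['ee_pos']);u,v=proj(c,p).astype(int)
W=cloud(c)*1000
q=W[(abs(W[...,0]-563)<12)&(abs(W[...,1]+114)<12)&(W[...,2]>45)&(W[...,2]<58)]; print('block top z',np.median(q[:,2]))
cv2.imwrite('pics/v5.png',cv2.resize(c['img'][v-30:v+80,u-60:u+60,::-1],None,fx=5,fy=5,interpolation=cv2.INTER_CUBIC)); print('crop',u-60,v-30)
E
```

```text
25.75 F [-0.01  0.15  2.01] sd [0.34 0.37 0.36] P [ 567.66 -115.58  170.86] [0.01 0.02 0.03]
26.25 F [ 0.32 -0.28  2.15] sd [0.42 0.35 0.64] P [ 567.65 -115.57  170.81] [0.01 0.01 0.01]
front face tilt deg -0.97 x at z0 -24.13 135 rms 0.85
cap [-13.97   0.86  46.08] 136
shaft [(-110, array([  -9.84,    0.62, -103.39])), (-98, array([-10.51,   2.9 , -92.09])), (-86, array([ -8.43,   3.45, -79.98])), (-74, array([ -9.95,   3.18, -68.6 ])), (-62, array([-11.69,   1.47, -60.03]))]
block top z 52.69236039889688
crop 242 148
```

View pics/v5.png

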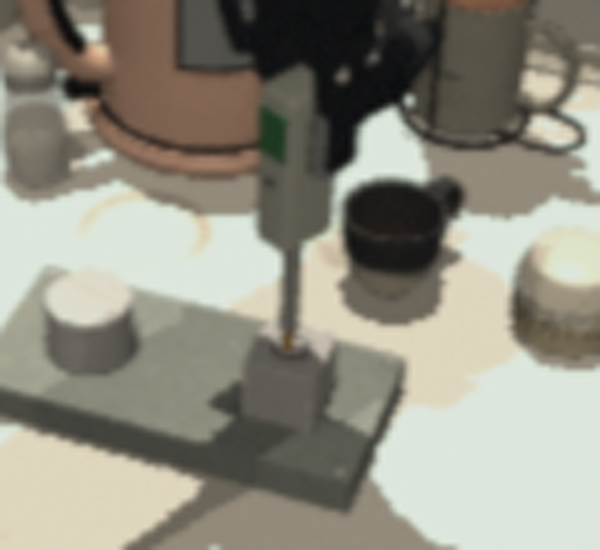

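```bash
python3 d.py 567.6 -115.6 170.8 67; python3 -c "
from h import *
print(ticket.job_done())"
```

```text
t 26.35 p [ 567.6 -115.5  170.8] yaw -113.02 q6 1.57 gap 23.6 F [ 0.7 -0.   1.9] | d [-0.    0.01 -0.  ] roll -0.0
the job is handed in; nothing more can be done
None
```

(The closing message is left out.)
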